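# Feel out and pour the grinding balls

## Task

Lift the blue pouring tin clear of the bench by the rib on its lid and lean it slowly and only a little towards its mouth, until the grinding balls inside roll to the mouth end, and pause there for about a second with nothing falling out. Then pour both balls into the white tray and stand the empty tin upright on the bench again, clear of the tray.

Things in the scene. Friction and masses are not known exactly. Their poses are not given: they have to be found in the camera images.
- blue_tin_centre (a point): Opaque pouring tin, blue lid and rib, loose, 0.25 kg (not its orange twin). Point: its centre, 52.5 mm above its underside. Axes: z up, -x to the mouth, at first roughly towards the robot. 90 mm (x) by 76 (y), lid at 63 mm. Rib to grip across x: 14 mm (x), 56 (y), 63 to 105 mm above the underside, middle at x = +2 mm. Mouth: 70 mm wide slot in the -x end, its lip at x = -44 mm, 32 mm up.
- tray: Plain white plastic tray, open on top, fixed to the bench: 150 mm (its x) by 180 mm (its y), walls 4 mm thick and 45 mm high, inner floor 4 mm above the bench. Origin at the centre of its underside, z up.
- ball1_center (a point): First steel grinding ball, 20 mm across, 33 g, hidden in the blue tin at the start; the point is its centre. In a level tin the balls rest at the back, 30 mm behind its middle, on a floor that falls 6 degrees to the back. Leaned mouth-down by 12 to 22 degrees they roll 30 mm forward, to the foot of a ramp that rises 32 degrees to the lip, and stay in.
- ball2_center (a point): Second steel grinding ball, the same size and also in the blue tin; the point is its centre. With the tin leaned past about 32 degrees the balls begin to leave over the lip; at 50 degrees they run out freely and drop just beyond the lip.
Mind the look-alikes: they are no part of the job. What is shaped like the part that bears blue_tin_centre but pink or turquoise is not meant.

How it is judged:
On the way, in this order (a step that is already met when the one before it is completed fails the run):
1. The blue tin is held clear of the bench, leaned a little, and both balls have rolled to its mouth end and stay inside while it pauses (height (world z) of blue_tin_centre above 0.07 m and angle between blue_tin_centre's own z axis and vertical between 0.1 and 0.5 rad and x of ball1_center in the frame of blue_tin_centre between -0.045 and 0.012 m and x of ball2_center in the frame of blue_tin_centre between -0.045 and 0.012 m and distance between each of ball1_center, ball2_center and blue_tin_centre below 0.065 m), for 0.6 s.
2. Both balls lie in the white tray (x of ball1_center in the frame of tray between -0.075 and 0.075 m and y of ball1_center in the frame of tray between -0.09 and 0.09 m and height (world z) of each of ball1_center, ball2_center below 0.035 m and x of ball2_center in the frame of tray between -0.075 and 0.075 m and y of ball2_center in the frame of tray between -0.09 and 0.09 m), for 0.1 s.
At the end, for the whole second after the job is handed in: Both balls lie in the white tray, below its rim, and the blue tin stands upright (within 10 degrees) on the bench, released, its centre more than 100 mm from the tray's (all of step 2 and angle between blue_tin_centre's own z axis and vertical below 0.17 rad and height (world z) of blue_tin_centre between 0.045 and 0.062 m and horizontal distance between blue_tin_centre and tray above 0.1 m); the robot touches nothing.
It also fails if it takes over 58 s, if anything falls off the work surface, if the arm or the gripper's body presses on something with over 40 N, if the wrist force passes 120 N, or if a joint passes its speed limit or range.

## Robot

A 6-joint arm with a two-finger parallel gripper is mounted at the origin on the work surface. World frame = base frame: x ahead of the robot, y to its left, z up, the work surface at z = 0. Lengths are in m, angles in rad, forces in N, time in s.
With the tool pointing down it reaches from about 0.375 to 0.9 m from the base axis. Payload 3.1 kg.
Tool frame: the origin (TCP) lies between the finger pads; the fingertips stand 22 mm ahead of it and the grasp point (between the pads) lies 3 mm ahead of it; z points along the fingers, y is the line along which they close (so a half turn about z gives the same grasp; the last joint's range is limited). The gripper opens to 87 mm and grips with 3 to 60 N. Pads are 19 mm wide; open, the fingers measure 117 mm over their backs; the gripper's body (75 mm by 190 mm) begins 51 mm behind the grasp point.
Start: joints at [-1.448, 0.527, 1.433, -0, 1.181, -0.178], TCP at [0.186, -0.597, 0.245] pointing down, gripper open.
Joint ranges: [-3.08, 3.08], [-0.75, 2.2], [0.22, 2.44], [-1.43, 4.57], [0, 2.65], [-2.85, 2.85]. Speed limits (rad/s): [2.79, 2.79, 3.14, 3.14, 3.14, 3.14].

## Interface

Orientations are given as a unit quaternion [x, y, z, w].
In Python, from rig import get_obs, camera, get_calibration, hand_in, cut_out gives the robot as it stands.
- The arm moves only by the shell command python3 -m inch 'ROWS' [OPENING] [FORCE]. ROWS is JSON, one flat list of numbers, 6 for each row, row after row: the shift along the tool's x, y, z scaled (see below), then the turn, a rotation vector about the tool's x, y, z scaled (see below). A call has 1 to 20 rows; each row is the pose to reach, as a shift and turn from the pose commanded when the call began, along the tool's axes at that moment; what a row does not reach only later rows make up. The controller multiplies each number of a shift by 0.08 m and each number of a turn by 90 degrees. A row lasts 1/12 s, in which the tool goes at most 41.7 mm and 7.16 degrees, less where a joint would pass 70% of its speed; a pose out of reach is approached as far as the arm can. A call with a number of a shift or a turn outside -1 to 1 is refused whole. A call with a gripper value outside its range is refused whole. OPENING is the finger opening in mm, from 0 to 87, set as the call begins (- or left out, the last holds). The fingers move at their own pace and stop on an object; FORCE is the grip in N (left out, the last holds). Time passes only in rows, so rows that repeat a pose let the fingers close. It gives the time, the measured TCP pose, the force, the opening and the grip force at its end, in the units of the state.
- get_obs(): the state, without advancing time (a new reading comes with each control period).
- camera(name): name is "scene" or "top" or "wrist"; returns the picture (480x640x3 uint8, red, green, blue); there is no depth.
- get_calibration(name): a dict with "vertical_fov" (degrees; the focal length in pixels is half the picture's height over the tangent of half this angle, whatever the lens; pixels are square), "cx", "cy" (the principal point, pixels), "D" ([k1, k2, p1, p2, k3] as OpenCV has them; the pictures are not rectified), "T" (4x4, takes a point from camera to world coordinates). Camera axes: x right, y down, z forward; pixel columns grow to the right and rows downward; lengths in m; the calibration is good to about 2 mm. A picture is of the moment at which its call begins: read the wrist's pose just before it. get_calibration takes no time and is no camera call; for the wrist camera it gives the pose at the moment of the call.
- hand_in(): hands the job in; it is judged then, once.
Trained networks look in the newest picture that a camera, given by its name, has taken for a name from the list of things; names that differ only in an ending like _2 or _b are one class to them, and where a whole thing is asked for, a point or a joint stands for the part that bears it (a point fixed in the world has none). Each returns a list of dicts, best first, with "conf" (0 to 1); they miss things now and then, are a little off and sometimes report something else, mostly with a low value. They report only what shows in the picture. A call takes as long as a camera call. They do not tell look-alikes from the thing itself.
- cut_out(camera, thing): "region" (480x640 bool, what is visible of it) and "bbox" ([left, top, right, bottom] in pixels, round what is visible of it).
The state is a dict: "time": time; "q": joint angles; "joint_velocities": joint speeds; "joint_torque": joint torques, N m; "position": TCP position; "tool_rot": TCP orientation; "ft_force": force on the tool from outside, world axes, zero at the start; "moment": the same for the moment, N m; "grip_width": finger opening in m; "grip_force": force on a finger pad.
Only numpy, scipy, OpenCV 4.12 (cv2) and the standard library are available. Lean on these libraries where they do the work, as an engineer would, in place of code of your own. Each camera call takes 0.05 s, during which the arm holds its last target. There are 200 camera calls.

## Working session

There is one attempt and no reset: what is moved stays moved. The work goes in short steps, Python scripts to look and compute and a shell command to move; the robot and the scene stay as the last step left them, time stands still between calls to the robot, and variables do not carry over. Pictures are saved under pics/ and viewed, at most 10 in all, crops included, and the job is handed in when it is done.

```bash
ls; mkdir -p pics
cat > h.py <<'E'
import numpy as np, cv2
from rig import *
def K(c):
    f=240/np.tan(np.radians(c['vertical_fov'])/2); return np.array([[f,0,c['cx']],[0,f,c['cy']],[0,0,1.]])
def ray(c,px):
    u=cv2.undistortPoints(np.array(px,float).reshape(-1,1,2),K(c),np.array(c['D'],float)).reshape(-1,2)
    T=np.array(c['T']); d=np.c_[u,np.ones(len(u))]@T[:3,:3].T; return T[:3,3],d
def at(c,px,z):
    o,d=ray(c,px); return o+d*((z-o[2])/d[:,2])[:,None]
def proj(c,P):
    T=np.linalg.inv(np.array(c['T'])); r=cv2.Rodrigues(T[:3,:3])[0]
    return cv2.projectPoints(np.array(P,float).reshape(-1,1,3),r,T[:3,3],K(c),np.array(c['D'],float))[0].reshape(-1,2)
def snap(n,f):
    im=camera(n); cv2.imwrite('pics/'+f,im[...,::-1]); return im
E
python3 - <<'E'
from h import *
for n in ['top','scene']:
    snap(n,n+'1.png'); c=get_calibration(n); print(n,np.round(c['T'],3).tolist(),c['vertical_fov'],c['D'])
    for t in ['blue_tin_centre','tray']:
        for r in cut_out(n,t): print(t,round(r['conf'],2),r['bbox'])
E
```

```text
pics
top [[0.023, -0.997, 0.079, 0.376], [-1.0, -0.024, -0.018, 0.042], [0.02, -0.079, -0.997, 0.983], [0.0, 0.0, 0.0, 1.0]] 46.49590250583095 [-0.04657676  0.          0.          0.          0.        ]
blue_tin_centre 0.76 [277.9, 266.9, 344.5, 335.5]
blue_tin_centre 0.65 [158.5, 145.6, 217.8, 207.7]
blue_tin_centre 0.64 [183.5, 278.7, 255.6, 345.4]
tray 0.65 [264.3, 137.7, 376.4, 238.8]
scene [[-0.373, 0.607, -0.702, 1.037], [0.928, 0.244, -0.283, 0.287], [-0.0, -0.757, -0.654, 0.628], [0.0, 0.0, 0.0, 1.0]] 54.21029839420338 [-0.08105929  0.          0.          0.          0.        ]
blue_tin_centre 0.82 [408.2, 300.2, 462.2, 374.3]
blue_tin_centre 0.73 [322.5, 191.8, 382.5, 258.8]
blue_tin_centre 0.69 [403.2, 206.9, 455.7, 267.1]
tray 0.63 [244.2, 250.2, 368.8, 348.2]
```

View pics/top1.png

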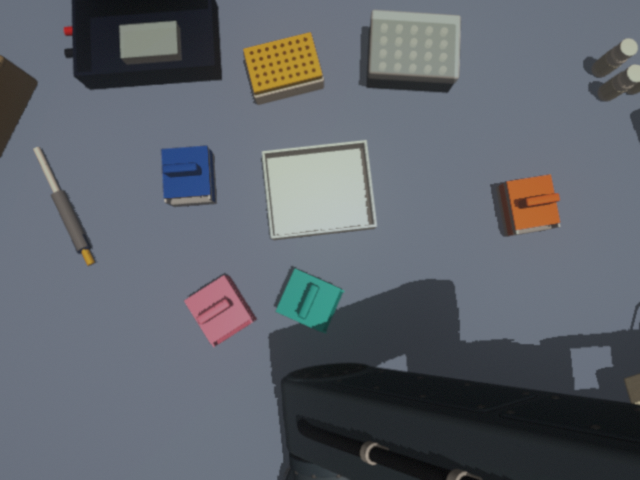

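View pics/scene1.png

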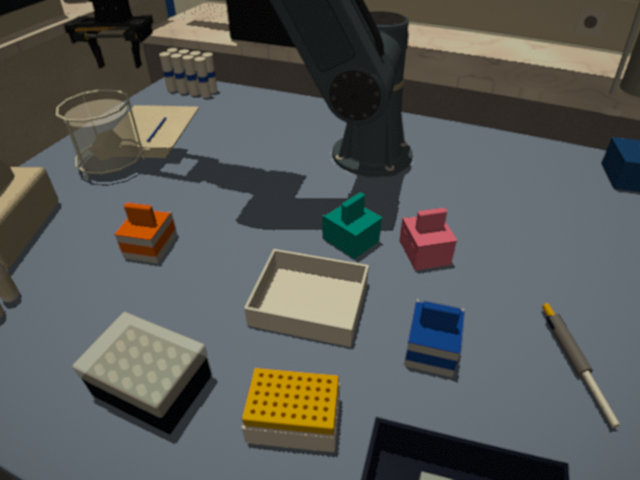

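Look-alikes in the top picture: blue tin (187,175), pink (220,310), turquoise (310,300), orange twin (531,205). I choose blue at (187,175), which is (437,335) in the scene picture. The white tray is at (320,190). Next I fit the poses and check the choice in a crop.

```bash
cat > fit.py <<'E'
from h import *
from scipy.optimize import minimize
def box(x0,x1,y0,y1,z0,z1): return np.array([[x,y,z] for x in(x0,x1) for y in(y0,y1) for z in(z0,z1)])/1e3
TIN=[box(-45,45,-38,38,0,63),box(-5,9,-28,28,63,105)]
TRAY=[box(-75,75,-90,90,0,45)]
def sil(c,boxes,p):
    m=np.zeros((960,1280),np.uint8); R=np.array([[np.cos(p[2]),-np.sin(p[2]),0],[np.sin(p[2]),np.cos(p[2]),0],[0,0,1]])
    for b in boxes:
        q=proj(c,b@R.T+[p[0],p[1],0])*2+.5
        cv2.fillConvexPoly(m,cv2.convexHull(np.round(q*16).astype(np.int32)),1,cv2.LINE_8,4)
    return m
def fit(boxes,obs,p0):
    obs=[(c,cv2.resize(m.astype(np.uint8),(1280,960),interpolation=cv2.INTER_NEAREST)) for c,m in obs]
    f=lambda p:np.mean([1-(s&m).sum()/(s|m).sum() for c,m in obs for s in[sil(c,boxes,p)]])
    p0=np.array(p0,float)
    for k in range(3):
        r=minimize(f,p0,method='Nelder-Mead',options=dict(initial_simplex=np.vstack([p0]+[p0+d for d in np.diag([.012,.012,.15])/(k+1)]),xatol=1e-4,fatol=1e-5)); p0=r.x
    return r.x,r.fun
def get(n,t,px):
    return [r for r in cut_out(n,t) if r['bbox'][0]<px[0]<r['bbox'][2] and r['bbox'][1]<px[1]<r['bbox'][3]][0]['region']
E
python3 - <<'E'
from fit import *
ims={n:camera(n) for n in('top','scene')}; C={n:get_calibration(n) for n in ims}
for t,b,pt,ps in(('blue_tin_centre',TIN,(187,175),(437,335)),('tray',TRAY,(320,190),(308,300))):
    M={'top':get('top',t,pt),'scene':get('scene',t,ps)}
    g=list(at(C['top'],[pt],.03)[0][:2])+[0]
    for s in(['top','scene'],['top'],['scene']): print(t,s,*[np.round(v,4) for v in fit(b,[(C[n],M[n]) for n in s],g)])
cv2.imwrite('pics/crop.png',cv2.resize(ims['scene'][280:390,390:480,::-1],None,fx=5,fy=5,interpolation=3))
o=get_obs(); 
from scipy.spatial.transform import Rotation as R
print(o['position'],np.round(R.from_quat(o['tool_rot']).as_matrix(),3),o['grip_width'])
E
```

```text
blue_tin_centre ['top', 'scene'] [0.5469 0.2767 0.101 ] 0.054
blue_tin_centre ['top'] [0.5467 0.2762 0.092 ] 0.0365
blue_tin_centre ['scene'] [0.5474 0.2774 0.0983] 0.0672
tray ['top', 'scene'] [0.5304 0.0528 0.1345] 0.0266
tray ['top'] [0.5296 0.0525 0.1355] 0.0133
tray ['scene'] [0.5328 0.0535 0.1381] 0.0195
[ 0.18582534 -0.59671792  0.24457708] [[ 0.955  0.297  0.   ]
 [ 0.297 -0.955 -0.   ]
 [ 0.     0.    -1.   ]] 0.0869368389015612
```

View pics/crop.png

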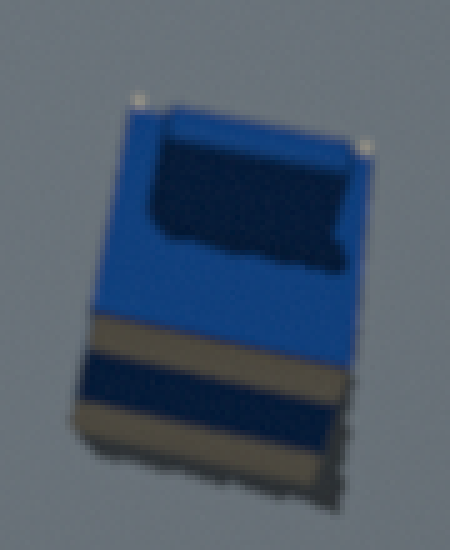

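The crop shows the plain blue lid and rib, with a tan and navy body, so it is the blue tin. Its pose is (0.547, 0.277) with yaw 0.10, and the tray is at (0.530, 0.053). Now I move over.

```bash
python3 -m inch '[0.5,-0.5,0,0,0,0, 1,-1,0,0,0,0, 1,-1,0,0,0,0, 1,-1,0,0,0,0]' 60 45
python3 -m inch '[0.5,-0.5,0,0,0,0, 1,-1,0,0,0,0, 1,-1,0,0,0,0, 1,-1,0,0,0,0]'
python3 -m inch '[0.5,-0.5,0,0,0,0, 1,-1,0,0,0,0, 1,-1,0,0,0,0, 1,-1,0,0,0,0]'
python3 -m inch '[0.5,-0.5,0,0,0,0, 1,-1,0,0,0,0, 1,-1,0,0,0,0, 1,-1,0,0,0,0]'
python3 -m inch '[0.5,-0.5,0,0,0,0, 1,-1,0,0,0,0, 1,-1,0,0,0,0, 1,-1,0,0,0,0]'
python3 -m inch '[0.5,-0.5,0,0,0,0, 1,-1,0,0,0,0, 1,-1,0,0,0,0, 1,-1,0,0,0,0]'
python3 -m inch '[0.5,-0.5,0,0,0,0, 1,-1,0,0,0,0, 1,-1,0,0,0,0, 1,-1,0,0,0,0]'
python3 -m inch '[0.5,-0.5,0,0,0,0, 1,-1,0,0,0,0, 1,-1,0,0,0,0, 1,-1,0,0,0,0, 1,-1,0,0,0,0]'
python3 -m inch '[0,0,0,0,0,-0.07, 0,0,0,0,0,-0.14, 0,0,0,0,0,-0.21, 0,0,0,0,0,-0.28, 0,0,0,0,0,-0.35, 0,0,0,0,0,-0.42, 0,0,0,0,0,-0.49, 0,0,0,0,0,-0.56, 0,0,0,0,0,-0.63, 0,0,0,0,0,-0.7, 0,0,0,0,0,-0.77, 0,0,0,0,0,-0.84, 0,0,0,0,0,-0.87, 0,0,0,0,0,-0.87, 0,0,0,0,0,-0.87]'
cat > st.py <<'E'
from h import *
from scipy.spatial.transform import Rotation as R
o=get_obs(); M=R.from_quat(o['tool_rot']).as_matrix()
print(o['time'],np.round(o['position'],4),np.round(M,3).tolist(),np.round(o['q'],3),'yawx',np.degrees(np.arctan2(M[1,0],M[0,0])))
def to(p): print('shift units',np.round(M.T@(np.array(p)-o['position'])/.08,3))
E
python3 -c "
from st import *
to([.549,.2767,.091])"
```

```text
time: 0.93
position: [0.2403, -0.4899, 0.2442]
tool_rot: [0.988, 0.152, 0.001, -0.004]
ft_force: [-0.3, 0.9, -0.1]
grip_width: 0.0682
grip_force: 0.0
time: 1.27
position: [0.2921, -0.3906, 0.2444]
tool_rot: [0.988, 0.152, 0.0, -0.003]
ft_force: [-1.3, 0.6, -0.2]
grip_width: 0.0602
grip_force: 0.0
time: 1.6
position: [0.3444, -0.2919, 0.2445]
tool_rot: [0.988, 0.152, 0.0, -0.002]
ft_force: [-0.1, -1.1, -1.0]
grip_width: 0.0604
grip_force: 0.0
time: 1.93
position: [0.3975, -0.193, 0.2447]
tool_rot: [0.988, 0.153, 0.0, -0.001]
ft_force: [-0.8, -0.2, 0.1]
grip_width: 0.0599
grip_force: 0.0
time: 2.27
position: [0.4511, -0.0938, 0.2449]
tool_rot: [0.988, 0.152, 0.001, -0.0]
ft_force: [0.2, -0.2, 0.2]
grip_width: 0.06
grip_force: 0.0
time: 2.6
position: [0.5046, 0.006, 0.2449]
tool_rot: [0.988, 0.152, 0.002, 0.0]
ft_force: [0.3, -0.4, 0.9]
grip_width: 0.06
grip_force: 0.0
time: 2.93
position: [0.5577, 0.1062, 0.2448]
tool_rot: [0.988, 0.152, 0.002, -0.0]
ft_force: [-0.0, -0.2, -0.4]
grip_width: 0.0599
grip_force: 0.0
time: 3.35
position: [0.6076, 0.2033, 0.244]
tool_rot: [0.989, 0.151, -0.0, 0.001]
ft_force: [-0.4, -0.1, -0.2]
grip_width: 0.0599
grip_force: 0.0
time: 4.6
position: [0.6065, 0.2021, 0.2445]
tool_rot: [0.673, 0.74, -0.001, 0.0]
ft_force: [-1.3, -0.7, -0.7]
grip_width: 0.0599
grip_force: 0.0
4.6 [0.6065 0.2021 0.2445] [[-0.094, 0.996, -0.001], [0.996, 0.094, -0.001], [-0.001, -0.001, -1.0]] [ 1.470e-01  5.480e-01  1.394e+00 -1.000e-03  1.201e+00  5.400e-02] yawx 95.38563703519492
shift units [ 0.998 -0.627  1.919]
```

```bash
python3 -m inch '[0.5,-0.3,0,0,0,0, 1,-0.63,0.2,0,0,0, 1,-0.63,0.6,0,0,0, 1,-0.63,0.9,0,0,0, 1,-0.63,0.9,0,0,0, 1,-0.63,0.9,0,0,0]'
python3 - <<'E'
from fit import *
from st import *
C=get_calibration('wrist'); im=snap('wrist','w1.png')
p=(.547,.2767,.098)
s=cv2.resize(sil(C,TIN,p),(640,480))
for b in TIN:
    Rz=R.from_euler('z',p[2]).as_matrix()
    for q in proj(C,b@Rz.T+[p[0],p[1],0]): cv2.circle(im,tuple(int(v) for v in np.clip(q,-999,999)),3,(255,255,0),-1)
cv2.imwrite('pics/w1.png',im[...,::-1]); to([.549,.2767,.091])
E
```

```text
time: 5.1
position: [0.5481, 0.2783, 0.1717]
tool_rot: [0.672, 0.74, -0.001, -0.001]
ft_force: [0.3, 0.0, 0.6]
grip_width: 0.0595
grip_force: 0.0
5.1 [0.5481 0.2783 0.1717] [[-0.096, 0.995, -0.003], [0.995, 0.096, -0.001], [-0.001, -0.003, -1.0]] [ 2.880e-01  6.020e-01  1.525e+00 -1.000e-03  1.018e+00  1.920e-01] yawx 95.53203107368813
shift units [-0.02   0.012  1.009]
```

View pics/w1.png

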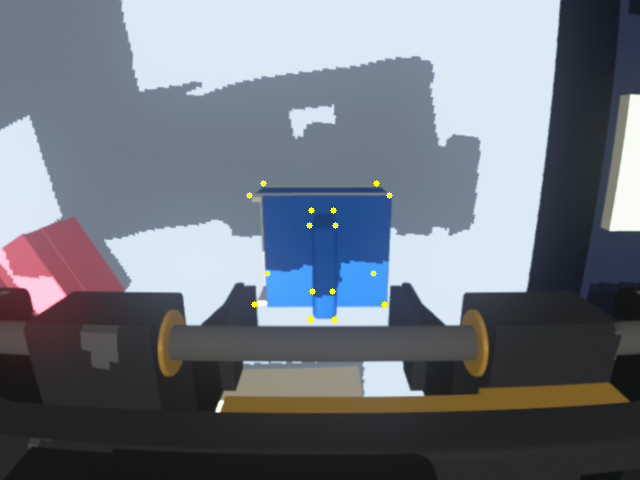

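The wrist view matches the model: the rib is at (325,265), midway between the fingers, and the mouth edge with its bright cheeks is at left (260). I descend and close.

```bash
python3 -m inch '[0,0.03,0.2,0,0,0, 0,0.03,0.4,0,0,0, 0,0.03,0.6,0,0,0, 0,0.03,0.75,0,0,0, 0,0.03,0.88,0,0,0, 0,0.03,0.95,0,0,0, 0,0.03,1,0,0,0, 0,0.03,1,0,0,0, 0,0.03,1,0,0,0]'
python3 -m inch '[0,0,0,0,0,0, 0,0,0,0,0,0, 0,0,0,0,0,0, 0,0,0,0,0,0, 0,0,0,0,0,0, 0,0,0,0,0,0, 0,0,0,0,0,0, 0,0,0,0,0,0, 0,0,0,0,0,0, 0,0,0,0,0,0, 0,0,0,0,0,0, 0,0,0,0,0,0]' 0 45
```

```text
time: 5.9
position: [0.5515, 0.2796, 0.093]
tool_rot: [0.672, 0.741, 0.0, 0.0]
ft_force: [0.3, 0.1, -1.1]
grip_width: 0.06
grip_force: 0.0
time: 6.9
position: [0.5506, 0.2794, 0.0921]
tool_rot: [0.672, 0.741, -0.0, -0.0]
ft_force: [0.5, 0.6, -3.3]
grip_width: 0.0141
grip_force: 44.9
```

```bash
python3 -m inch '[0,0,-0.03,0,0,0, 0,0,-0.1,0,0,0, 0,0,-0.2,0,0,0, 0,0,-0.32,0,0,0, 0,0,-0.44,0,0,0, 0,0,-0.56,0,0,0, 0,0,-0.68,0,0,0, 0,0,-0.8,0,0,0, 0,0,-0.9,0,0,0, 0,0,-0.97,0,0,0, 0,0,-1,0,0,0, 0,0,-1,0,0,0, 0,0,-1,0,0,0]'
python3 -m inch '[0,0,0,-0.01,0,0, 0,0,0,-0.02,0,0, 0,0,0,-0.03,0,0, 0,0,0,-0.04,0,0, 0,0,0,-0.05,0,0, 0,0,0,-0.06,0,0, 0,0,0,-0.07,0,0, 0,0,0,-0.08,0,0, 0,0,0,-0.09,0,0, 0,0,0,-0.1,0,0, 0,0,0,-0.11,0,0, 0,0,0,-0.12,0,0, 0,0,0,-0.13,0,0, 0,0,0,-0.14,0,0, 0,0,0,-0.15,0,0, 0,0,0,-0.16,0,0, 0,0,0,-0.17,0,0, 0,0,0,-0.18,0,0, 0,0,0,-0.185,0,0, 0,0,0,-0.19,0,0]'
python3 -m inch '[0,0,0,0,0,0, 0,0,0,0,0,0, 0,0,0,0,0,0, 0,0,0,0,0,0, 0,0,0,0,0,0, 0,0,0,0,0,0, 0,0,0,0,0,0, 0,0,0,0,0,0, 0,0,0,0,0,0, 0,0,0,0,0,0, 0,0,0,0,0,0, 0,0,0,0,0,0, 0,0,0,0,0,0, 0,0,0,0,0,0, 0,0,0,0,0,0, 0,0,0,0,0,0, 0,0,0,0,0,0, 0,0,0,0,0,0]'
python3 - <<'E'
from st import *
im=snap('scene','s2.png'); cv2.imwrite('pics/s2c.png',cv2.resize(im[120:420,240:540,::-1],None,fx=2,fy=2))
E
```

```text
time: 7.98
position: [0.5508, 0.2794, 0.1723]
tool_rot: [0.672, 0.741, -0.0, -0.0]
ft_force: [-0.4, -0.3, -4.0]
grip_width: 0.0136
grip_force: 44.9
time: 9.65
position: [0.551, 0.2795, 0.1726]
tool_rot: [0.664, 0.733, 0.11, 0.1]
ft_force: [0.4, -0.3, -2.8]
grip_width: 0.0136
grip_force: 44.9
time: 11.15
position: [0.5511, 0.2795, 0.1726]
tool_rot: [0.664, 0.732, 0.11, 0.1]
ft_force: [0.7, 0.4, -4.1]
grip_width: 0.0136
grip_force: 44.9
11.15 [0.5511 0.2795 0.1726] [[-0.097, 0.951, 0.293], [0.995, 0.093, 0.029], [0.0, 0.294, -0.956]] [ 0.319  0.534  1.724 -0.115  0.595  0.307] yawx 95.5884330933057
```

View pics/s2c.png

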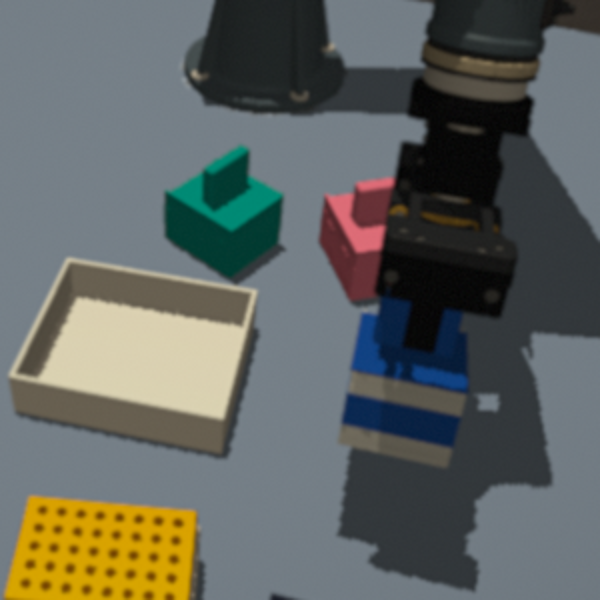

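```bash
python3 -m inch '[-0.03,-0.005,-0.002,0,0,0, -0.1,-0.018,-0.006,0,0,0, -0.2,-0.035,-0.011,0,0,0, -0.3,-0.053,-0.016,0,0,0, -0.4,-0.07,-0.022,0,0,0, -0.5,-0.088,-0.027,0,0,0, -0.6,-0.105,-0.033,0,0,0, -0.7,-0.123,-0.038,0,0,0, -0.8,-0.14,-0.044,0,0,0, -0.93,-0.163,-0.051,0,0,0]'
python3 -m inch '[-0.1,-0.018,-0.006,0,0,0, -0.2,-0.035,-0.011,0,0,0, -0.3,-0.053,-0.016,0,0,0, -0.4,-0.07,-0.022,0,0,0, -0.5,-0.088,-0.027,0,0,0, -0.6,-0.105,-0.033,0,0,0, -0.7,-0.123,-0.038,0,0,0, -0.8,-0.14,-0.044,0,0,0, -0.93,-0.163,-0.051,0,0,0]'
python3 -m inch '[-0.1,-0.018,-0.006,0,0,0, -0.2,-0.035,-0.011,0,0,0, -0.3,-0.053,-0.016,0,0,0, -0.4,-0.07,-0.022,0,0,0, -0.5,-0.088,-0.027,0,0,0, -0.6,-0.105,-0.033,0,0,0, -0.7,-0.123,-0.038,0,0,0, -0.8,-0.14,-0.044,0,0,0, -0.88,-0.155,-0.049,0,0,0, -0.93,-0.163,-0.051,0,0,0, -0.93,-0.163,-0.051,0,0,0]'
python3 - <<'E'
from st import *
to([.532,.053,.1726]); to([.532,.053,.147])
im=snap('scene','s3.png'); cv2.imwrite('pics/s3c.png',cv2.resize(im[120:420,180:480,::-1],None,fx=2,fy=2))
E
```

```text
time: 12.03
position: [0.5448, 0.2034, 0.1728]
tool_rot: [0.664, 0.733, 0.11, 0.1]
ft_force: [1.4, -1.0, -3.2]
grip_width: 0.0134
grip_force: 44.9
time: 12.78
position: [0.5384, 0.1283, 0.1728]
tool_rot: [0.664, 0.733, 0.11, 0.1]
ft_force: [0.8, 0.4, -3.7]
grip_width: 0.0135
grip_force: 44.9
time: 13.7
position: [0.5322, 0.0525, 0.1728]
tool_rot: [0.665, 0.732, 0.11, 0.1]
ft_force: [-1.4, -1.1, -3.1]
grip_width: 0.0137
grip_force: 44.9
13.7 [0.5322 0.0525 0.1728] [[-0.096, 0.951, 0.293], [0.995, 0.092, 0.028], [-0.0, 0.294, -0.956]] [-0.15   0.44   1.942  0.157  0.475 -0.376] yawx 95.52573388000513
shift units [ 0.007 -0.002  0.002]
shift units [ 0.007 -0.097  0.308]
```

View pics/s3c.png

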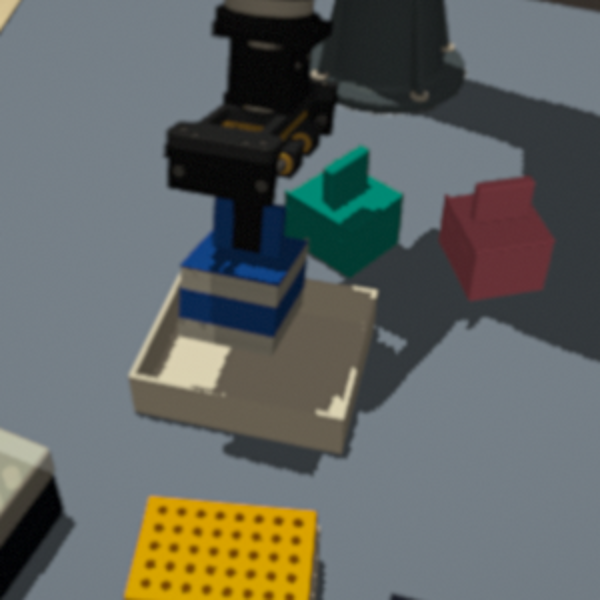

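```bash
cat > ik.py <<'E'
from h import *
from scipy.spatial.transform import Rotation as R
from scipy.optimize import least_squares
e=lambda a,v:R.from_euler(a,v).as_matrix()
def fk(q,p):
    a1,os,d1,L2,a3,L3,ow,Lt=p
    A=e('z',q[0]); x=A@[a1,os,d1]; A=A@e('y',q[1]); x=x+A@[0,0,L2]; A=A@e('y',q[2]); x=x+A@[a3,0,L3]
    A=A@e('z',q[3])@e('y',q[4]); x=x+A@[0,ow,Lt]; return x,A@e('z',q[5]+np.pi/2)
Q=[[-1.448,.527,1.433,0,1.181,-.178],[.147,.548,1.394,-.001,1.201,.054],[.288,.602,1.525,-.001,1.018,.192],[.319,.534,1.724,-.115,.595,.307],[-.15,.44,1.942,.157,.475,-.376]]
X=[[.1858,-.5967,.2446],[.6065,.2021,.2445],[.5481,.2783,.1717],[.5511,.2795,.1726],[.5322,.0525,.1728]]
o=get_obs()
f=lambda p:np.r_[np.ravel([fk(q,p)[0]-x for q,x in zip(Q,X)]),.02*(p-P0)]
P0=np.array([.03,.11,.35,.4,0,.4,0,.25])
P=least_squares(f,P0).x
LO=np.array([-3.08,-.75,.22,-1.43,0,-2.85]);HI=np.array([3.08,2.2,2.44,4.57,2.65,2.85])
def ik(x,M,q0):
    g=lambda q:np.r_[(fk(q,P)[0]-x)*5,(R.from_matrix(fk(q,P)[1].T@M)).as_rotvec(),1e-3*(q-q0)]
    r=least_squares(g,np.clip(q0,LO+1e-3,HI-1e-3),bounds=(LO,HI)); return r.x,np.abs(r.fun[:6]).max()
CT=np.array([.5304,.0528])
def pose(a,th,lip,z):
    """tin yaw a, lean th mouth-down; lip xy placed / TCP z given. returns TCP pos, tool R, tin R"""
    T=e('z',a)@e('y',-th); M=T@np.array([[0,1,0],[1,0,0],[0,0,-1.]])   # tool x=tin y, tool y=tin x
    l=T@[-.046,0,-.0601]                                             # lip relative to TCP
    return np.r_[np.array(lip)-l[:2],z],M,T
E
python3 - <<'E'
from ik import *
print(np.round(P,3)); print(np.round([np.abs(fk(q,P)[0]-x).max() for q,x in zip(Q,X)],4))
M=R.from_quat(o['tool_rot']).as_matrix(); print('rot err',R.from_matrix(fk(Q[4],P)[1].T@M).magnitude())
for d in(0,30,-30,60,-60,90,-90):
    a=.098+np.radians(d); u=np.array([np.cos(a),np.sin(a)])
    q=np.array(Q[4])
    for dd in np.linspace(0,1,5): x,MM,_=pose(.098+np.radians(d*dd),.297,CT+.025*u,.173); q,er=ik(x,MM,q)
    for th,z in((17,.173),(30,.165),(40,.158),(55,.15)):
        x,MM,_=pose(a,np.radians(th),CT+.025*u,z); q,er=ik(x,MM,q)
        print(d,th,np.round(q,2),round(er,3))
E
```

```text
[0.006 0.111 0.283 0.578 0.115 0.391 0.    0.282]
[0.0003 0.0003 0.0005 0.0004 0.0004]
rot err 0.0005865496327866248
0 17 [-0.12  0.49  1.82  0.12  0.54 -0.32] 0.0
0 30 [-0.16  0.48  2.03  0.84  0.18 -1.06] 0.0
0 40 [-0.2   0.54  2.19  2.49  0.32 -2.75] 0.0
0 55 [-0.32  0.63  2.31  2.49  0.7  -2.85] 0.103
30 17 [-0.15  0.5   1.81  0.35  0.65 -1.03] 0.0
30 30 [-0.27  0.5   1.99  0.95  0.5  -1.71] 0.0
30 40 [-0.38  0.55  2.11  1.49  0.57 -2.35] 0.0
30 55 [-0.54  0.69  2.24  1.79  0.87 -2.85] 0.024
-30 17 [-0.09  0.5   1.81 -0.18  0.56  0.47] 0.0
-30 30 [-0.03  0.5   1.99 -0.87  0.25  1.19] 0.0
-30 40 [ 0.02  0.52  2.04 -1.43  0.28  1.81] 0.089
-30 55 [ 0.15  0.54  2.02 -1.43  0.48  1.93] 0.287
60 17 [-0.17  0.51  1.78  0.4   0.82 -1.58] 0.0
60 30 [-0.32  0.54  1.88  0.75  0.82 -2.02] 0.0
60 40 [-0.43  0.6   1.94  0.97  0.9  -2.32] 0.0
60 55 [-0.59  0.72  1.98  1.15  1.09 -2.65] 0.0
-60 17 [-0.06  0.51  1.78 -0.36  0.69  1.15] 0.0
-60 30 [ 0.06  0.54  1.88 -0.84  0.6   1.69] 0.0
-60 40 [ 0.16  0.6   1.93 -1.23  0.66  2.14] 0.0
-60 55 [ 0.31  0.71  1.93 -1.43  0.9   2.47] 0.052
90 17 [-0.17  0.53  1.74  0.35  0.98 -2.05] 0.0
90 30 [-0.3   0.59  1.74  0.54  1.1  -2.3 ] 0.0
90 40 [-0.39  0.66  1.73  0.65  1.21 -2.44] 0.0
90 55 [-0.5   0.79  1.68  0.76  1.41 -2.59] 0.0
-90 17 [-0.05  0.53  1.74 -0.39  0.87  1.67] 0.0
-90 30 [ 0.09  0.59  1.74 -0.67  0.93  2.01] 0.0
-90 40 [ 0.19  0.66  1.72 -0.85  1.03  2.22] 0.0
-90 55 [ 0.31  0.79  1.68 -1.02  1.22  2.44] 0.0
```

Run:
```python
from ik import *
a=.098-np.pi/2; u=np.array([np.cos(a),np.sin(a)]); lip=CT+.02*u
M0=R.from_quat(o['tool_rot']).as_matrix(); x0=o['position']
def step(x0,M0,x1,M1): return np.round(M0.T@(x1-x0)/.08,3),np.round(R.from_matrix(M0.T@M1).as_rotvec()/(np.pi/2),3)
x1,M1,_=pose(a,np.radians(17),lip,.173); x2,M2,_=pose(a,np.radians(55),lip,.15)
print(x0,x1,x2); print(step(x0,M0,x1,M1)); print(step(x1,M1,x2,M2))
```

```text
[0.53210232 0.05292996 0.17280856] [0.53494173 0.00660424 0.173     ] [0.53012149 0.05563286 0.15      ]
(array([-0.58 , -0.019, -0.008]), array([ 0.001, -0.293,  0.955]))
(array([ 0.   , -0.673,  0.095]), array([-0.422, -0.   ,  0.   ]))
```

```bash
python3 -m inch '[-0.02,0,0,0,-0.009,0.03, -0.05,0,0,0,-0.025,0.08, -0.08,0,0,0,-0.043,0.14, -0.12,0,0,0,-0.061,0.2, -0.16,0,0,0,-0.08,0.26, -0.19,0,0,0,-0.098,0.32, -0.23,0,0,0,-0.117,0.38, -0.27,0,0,0,-0.135,0.44, -0.3,0,0,0,-0.153,0.5, -0.34,0,0,0,-0.172,0.56, -0.38,0,0,0,-0.19,0.62, -0.41,0,0,0,-0.209,0.68, -0.45,0,0,0,-0.227,0.74, -0.49,0,0,0,-0.245,0.8, -0.52,0,0,0,-0.264,0.86, -0.55,0,0,0,-0.279,0.91, -0.57,-0.02,-0.01,0,-0.288,0.94, -0.58,-0.02,-0.01,0,-0.293,0.955, -0.58,-0.02,-0.01,0,-0.293,0.955, -0.58,-0.02,-0.01,0,-0.293,0.955]'
python3 - <<'E'
from ik import *
a=.098-np.pi/2; u=np.array([np.cos(a),np.sin(a)]); lip=CT+.02*u
M0=R.from_quat(o['tool_rot']).as_matrix(); x0=o['position']
x2,M2,_=pose(a,np.radians(55),lip,.15)
print(np.round(o['q'],2),x0,np.round(M0.T@(x2-x0)/.08,3),np.round(R.from_matrix(M0.T@M2).as_rotvec()/(np.pi/2),3))
im=snap('scene','s4.png'); cv2.imwrite('pics/s4c.png',cv2.resize(im[120:420,180:480,::-1],None,fx=2,fy=2))
E
```

```text
time: 15.42
position: [0.5349, 0.0074, 0.1729]
tool_rot: [0.988, 0.05, 0.008, 0.148]
ft_force: [-0.4, -0.9, -3.5]
grip_width: 0.0138
grip_force: 44.9
[-0.04  0.53  1.74 -0.39  0.87  1.68] [0.53489501 0.00742394 0.17292934] [ 0.001 -0.663  0.097] [-0.422 -0.002  0.001]
```

View pics/s4c.png

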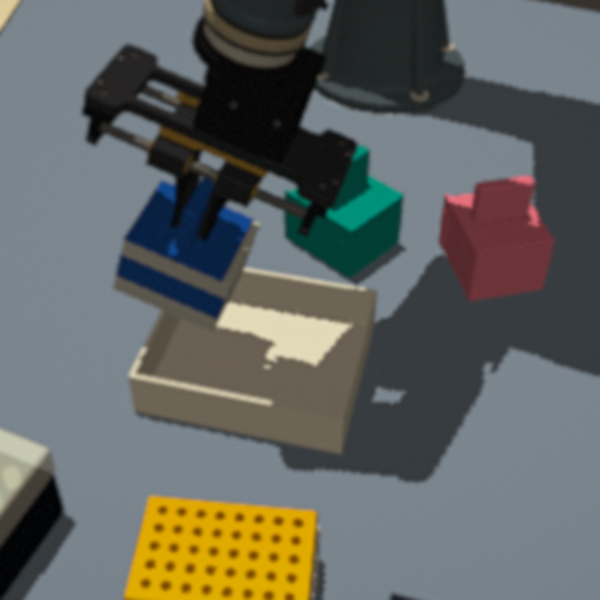

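The tin is leaned with its mouth to +y over the tray, around (190,270) in the crop, and the turquoise tin is clear. I pour.

```bash
python3 -m inch '[0,-0.033,0.005,-0.021,0,0, 0,-0.066,0.01,-0.042,0,0, 0,-0.1,0.015,-0.063,0,0, 0,-0.133,0.019,-0.084,0,0, 0,-0.166,0.024,-0.105,0,0, 0,-0.2,0.029,-0.126,0,0, 0,-0.232,0.034,-0.147,0,0, 0,-0.265,0.039,-0.168,0,0, 0,-0.3,0.044,-0.19,0,0, 0,-0.33,0.049,-0.21,0,0, 0,-0.365,0.053,-0.232,0,0, 0,-0.4,0.058,-0.253,0,0, 0,-0.43,0.063,-0.274,0,0, 0,-0.465,0.068,-0.295,0,0, 0,-0.5,0.073,-0.316,0,0, 0,-0.53,0.078,-0.337,0,0, 0,-0.565,0.083,-0.358,0,0, 0,-0.6,0.088,-0.38,0,0, 0,-0.63,0.093,-0.4,0,0, 0,-0.66,0.097,-0.422,0,0]'
python3 -m inch '[0,0,0,0,0,0, 0,0,0,0,0,0, 0,0,0,0,0,0, 0,0,0,0,0,0, 0,0,0,0,0,0, 0,0,0,0,0,0, 0,0,0,0,0,0, 0,0,0,0,0,0, 0,0,0,0,0,0, 0,0,0,0,0,0, 0,0,0,0,0,0, 0,0,0,0,0,0, 0,0,0,0,0,0, 0,0,0,0,0,0, 0,0,0,0,0,0, 0,0,0,0,0,0]'
python3 - <<'E'
from ik import *
print(np.round(o['q'],2))
im=snap('scene','s5.png'); snap('top','t5.png')
for n in('scene','top'):
  for t in('ball1_center','tray'):
    for r in cut_out(n,t): print(n,t,round(r['conf'],2),r['bbox'])
cv2.imwrite('pics/s5c.png',cv2.resize(im[160:400,200:440,::-1],None,fx=2.5,fy=2.5))
E
```

```text
time: 17.13
position: [0.5304, 0.0557, 0.15]
tool_rot: [0.886, 0.044, 0.024, 0.461]
ft_force: [0.2, 0.3, -2.1]
grip_width: 0.0135
grip_force: 44.9
time: 18.47
position: [0.53, 0.055, 0.1501]
tool_rot: [0.886, 0.044, 0.023, 0.461]
ft_force: [0.2, -0.2, -2.6]
grip_width: 0.0139
grip_force: 44.9
[ 0.32  0.79  1.68 -1.01  1.23  2.44]
scene tray 0.88 [246.4, 257.2, 366.6, 348.1]
top ball1_center 0.62 [291.3, 201.6, 297.6, 211.3]
top tray 0.93 [264.1, 137.2, 373.8, 239.8]
```

View pics/s5c.png

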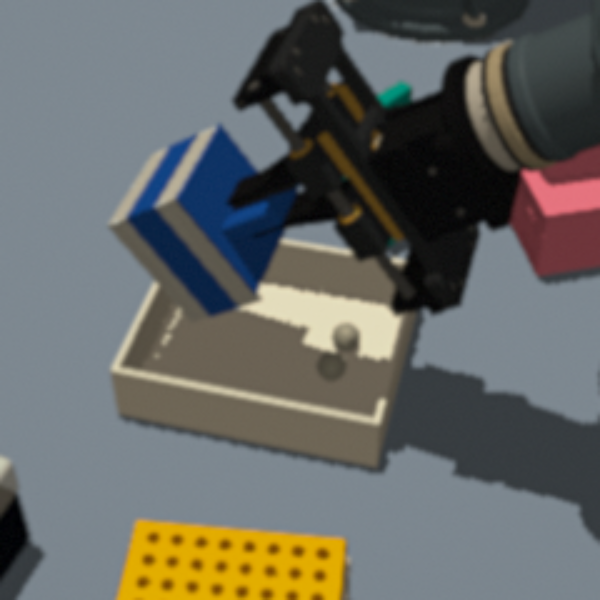

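I see one ball lit at (346,337) and a second, shaded disc at (330,366) inside the tray. I stand the tin upright and raise it to check from above.

Run:
```python
from ik import *
a=.098-np.pi/2
M0=R.from_quat(o['tool_rot']).as_matrix(); x0=o['position']
_,M2,_=pose(a,0,CT,.2); x2=np.array([.535,.03,.205])
q,er=ik(x2,M2,np.array(o['q'])); print(np.round(q,2),er)
print(np.round(M0.T@(x2-x0)/.08,3),np.round(R.from_matrix(M0.T@M2).as_rotvec()/(np.pi/2),3))
print('up30',np.round(M0.T@[0,0,.03]/.08,3))
```

```text
[-0.15  0.46  1.7  -0.    0.98  1.32] 2.666243983978248e-06
[ 0.031  0.744 -0.133] [ 0.612 -0.001  0.001]
up30 [ 0.     0.307 -0.215]
```

```bash
python3 -m inch '[0,0.1,-0.07,0,0,0, 0,0.2,-0.14,0.02,0,0, 0,0.3,-0.2,0.06,0,0, 0,0.35,-0.2,0.1,0,0, 0,0.4,-0.2,0.14,0,0, 0,0.45,-0.2,0.19,0,0, 0.01,0.5,-0.2,0.24,0,0, 0.01,0.55,-0.19,0.29,0,0, 0.01,0.6,-0.18,0.34,0,0, 0.01,0.64,-0.17,0.39,0,0, 0.02,0.68,-0.16,0.44,0,0, 0.02,0.7,-0.15,0.49,0,0, 0.03,0.72,-0.14,0.54,0,0, 0.03,0.74,-0.133,0.59,0,0, 0.03,0.744,-0.133,0.612,0,0, 0.03,0.744,-0.133,0.612,0,0]'
python3 -m inch '[0,0,0,0,0,-0.06, 0,0.05,0,0,0,-0.12, 0,0.1,0,0,0,-0.18, 0,0.2,0,0,0,-0.24, 0,-0.3,0,0,0,-0.3]' >/dev/null 2>&1 & sleep 0; kill %1 2>/dev/null; wait; python3 -c "
from st import *"
```

```text
time: 20.1
position: [0.5344, 0.028, 0.2059]
tool_rot: [0.999, 0.049, -0.0, -0.0]
ft_force: [0.0, -0.2, -2.2]
grip_width: 0.014
grip_force: 44.9
20.1 [0.5344 0.028  0.2059] [[0.995, 0.097, -0.0], [0.097, -0.995, 0.0], [-0.0, -0.0, -1.0]] [-0.157  0.459  1.698  0.     0.984  1.316] yawx 5.589534683129381
```

```bash
python3 -m inch '[0,-0.08,0,0,0,-0.07, 0,-0.16,0,0,0,-0.14, 0,-0.24,0,0,0,-0.21, 0,-0.32,0,0,0,-0.28, 0,-0.4,0,0,0,-0.35, 0,-0.48,0,0,0,-0.42, 0,-0.56,0,0,0,-0.49, 0,-0.64,0,0,0,-0.56, 0,-0.72,0,0,0,-0.63, 0,-0.8,0,0,0,-0.7, 0,-0.88,0,0,0,-0.77, 0,-0.95,0,0,0,-0.84, 0,-1,0,0,0,-0.91, 0,-1,0,0,0,-0.97, 0,-1,0,0,0,-1, 0,-1,0,0,0,-1]'
python3 -m inch '[0.2,0.05,0,0,0,0, 0.4,0.1,0,0,0,0, 0.6,0.15,0,0,0,0, 0.8,0.2,0,0,0,0, 1,0.25,0,0,0,0, 1,0.25,0,0,0,0, 1,0.25,0,0,0,0]'
python3 - <<'E'
from st import *
to([.5506,.2794,.0935])
s=snap('scene','s6.png'); t=snap('top','t6.png')
for n in('top','scene'):
  for r in cut_out(n,'ball1_center')+cut_out(n,'ball2_center'): print(n,round(r['conf'],2),r['bbox'])
f=lambda i,k:cv2.resize(i,None,fx=k,fy=k,interpolation=3)
a=f(t[130:250,255:385],3); b=f(s[235:355,235:375],3)
cv2.imwrite('pics/c6.png',np.hstack([a,b])[...,::-1])
E
```

```text
time: 21.43
position: [0.5258, 0.1101, 0.2052]
tool_rot: [0.67, 0.742, -0.001, -0.0]
ft_force: [-0.3, 0.3, -2.7]
grip_width: 0.0138
grip_force: 44.9
time: 22.02
position: [0.5382, 0.1918, 0.2051]
tool_rot: [0.67, 0.742, -0.0, 0.0]
ft_force: [0.1, 0.8, -2.6]
grip_width: 0.0135
grip_force: 44.9
22.0167 [0.5382 0.1918 0.2051] [[-0.101, 0.995, -0.0], [0.995, 0.101, -0.001], [-0.001, -0.0, -1.0]] [ 1.470e-01  5.050e-01  1.610e+00 -1.000e-03  1.027e+00  4.600e-02] yawx 95.78991458642646
shift units [1.075 0.265 1.395]
top 0.39 [288.0, 198.5, 299.3, 212.4]
top 0.49 [292.0, 184.7, 298.2, 198.4]
scene 0.45 [245.2, 247.5, 364.2, 347.4]
scene 0.43 [328.4, 300.3, 337.7, 312.4]
```

View pics/c6.png

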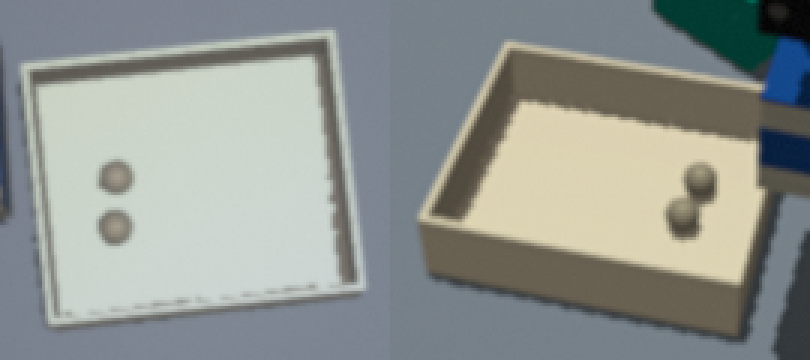

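Both balls lie in the tray, at (115,178) and (115,227) in the left crop. I set the tin down at its old place.

```bash
python3 -m inch '[0.2,0.05,0,0,0,0, 0.4,0.1,0,0,0,0, 0.6,0.15,0.1,0,0,0, 0.8,0.2,0.2,0,0,0, 1,0.25,0.35,0,0,0, 1,0.26,0.5,0,0,0, 1,0.26,0.65,0,0,0, 1,0.26,0.75,0,0,0, 1,0.26,0.8,0,0,0, 1,0.26,0.8,0,0,0]'
python3 -m inch '[0,0,0.1,0,0,0, 0,0,0.2,0,0,0, 0,0,0.3,0,0,0, 0,0,0.4,0,0,0, 0,0,0.46,0,0,0, 0,0,0.51,0,0,0, 0,0,0.55,0,0,0, 0,0,0.58,0,0,0, 0,0,0.595,0,0,0, 0,0,0.595,0,0,0, 0,0,0.595,0,0,0]'
python3 -c "
from st import *
to([.55,.275,.0922]); print(o['ft_force'])"
```

```text
time: 23.15
position: [0.5509, 0.2716, 0.1399]
tool_rot: [0.672, 0.741, -0.001, -0.001]
ft_force: [0.2, -0.3, -2.9]
grip_width: 0.0135
grip_force: 44.9
time: 24.07
position: [0.5519, 0.273, 0.0938]
tool_rot: [0.671, 0.741, 0.001, 0.0]
ft_force: [0.9, 0.4, -2.7]
grip_width: 0.014
grip_force: 44.9
24.0667 [0.5519 0.273  0.0938] [[-0.099, 0.995, 0.001], [0.995, 0.099, 0.001], [0.001, 0.001, -1.0]] [2.780e-01 7.110e-01 1.573e+00 1.000e-03 8.560e-01 1.780e-01] yawx 95.68828852517457
shift units [ 0.027 -0.022  0.02 ]
[ 0.89787298  0.36056477 -2.66308404]
```

```bash
python3 -m inch '[0,0,0.008,0,0,0, 0,0,0.015,0,0,0, 0,0,0.022,0,0,0, 0,0,0.022,0,0,0, 0,0,0.022,0,0,0, 0,0,0.022,0,0,0]'
python3 -m inch '[0,0,0,0,0,0, 0,0,0,0,0,0, 0,0,0,0,0,0, 0,0,0,0,0,0, 0,0,0,0,0,0, 0,0,0,0,0,0, 0,0,0,0,0,0, 0,0,0,0,0,0]' 55
python3 -m inch '[0,0,-0.1,0,0,0, 0,0,-0.25,0,0,0, 0,0,-0.4,0,0,0, 0,0,-0.6,0,0,0, 0,0,-0.8,0,0,0, 0,0,-1,0,0,0, 0,0,-1,0,0,0, 0,0,-1,0,0,0]'
python3 -m inch '[0,0,-0.3,0,0,0, 0,0,-0.6,0,0,0, 0,0,-0.8,0,0,0, 0,0,-0.8,0,0,0, 0,0,-0.8,0,0,0]'
python3 - <<'E'
from fit import *
s=snap('scene','s7.png'); C=get_calibration('scene')
try: print(fit(TIN,[(C,get('scene','blue_tin_centre',(437,335)))],(.547,.274,.1)))
except Exception as e: print(e)
cv2.imwrite('pics/c7.png',cv2.resize(s[180:420,230:510,::-1],None,fx=2,fy=2))
E
```

```text
time: 24.57
position: [0.5519, 0.273, 0.0921]
tool_rot: [0.671, 0.741, 0.001, 0.0]
ft_force: [0.3, 0.2, -1.0]
grip_width: 0.0136
grip_force: 44.9
time: 25.23
position: [0.5518, 0.2729, 0.0919]
tool_rot: [0.671, 0.741, 0.001, -0.0]
ft_force: [0.2, -0.2, -0.9]
grip_width: 0.0531
grip_force: 0.0
time: 25.9
position: [0.5527, 0.2732, 0.1739]
tool_rot: [0.671, 0.741, 0.002, 0.001]
ft_force: [-0.3, 0.1, -0.2]
grip_width: 0.0549
grip_force: 0.0
time: 26.32
position: [0.5516, 0.2728, 0.2358]
tool_rot: [0.671, 0.741, 0.001, 0.0]
ft_force: [-0.5, -0.4, -0.2]
grip_width: 0.0551
grip_force: 0.0
(array([0.55207517, 0.27079118, 0.1094596 ]), np.float64(0.053584957641710895))
```

View pics/c7.png

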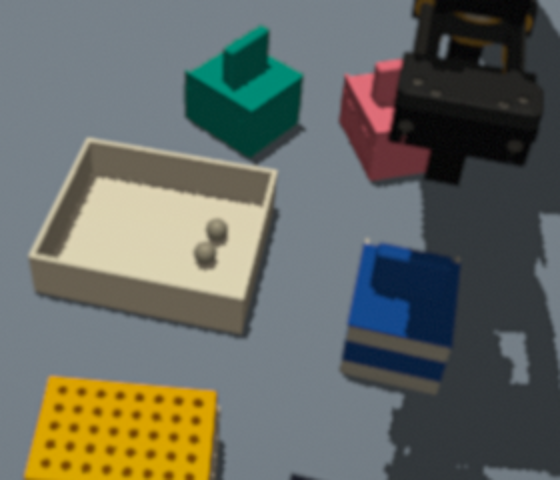

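The tin stands upright at (400,310), both balls are in the tray at (216,230) and (205,254), and the gripper is clear.

```bash
python3 -c "
from rig import *
print(hand_in())"
```

```text
the job is handed in; nothing more can be done
None
```

I handed the job in after about 26 s: the blue tin was lifted, leaned about 17° and held for roughly 1.5 s, both balls were poured into the white tray, and the tin stands upright and released on the bench about 0.22 m from the tray. I confirmed the balls in the tray and the upright tin in the camera pictures, but the balls' roll inside the opaque tin could not be seen and `hand_in()` returned no verdict.

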